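# Drive the worn pivot pin out of its housing

### The arm

A 6-joint arm with a two-finger parallel gripper is mounted at the origin on the work surface. World frame = base frame: x ahead of the robot, y to its left, z up, the work surface at z = 0. Lengths are in m, angles in rad, forces in N, time in s.
With the tool pointing down it reaches from about 0.425 to 0.95 m from the base axis. Payload 3.5 kg.
Tool frame: the origin (TCP) lies midway between the tips of the shut fingers; the grasp point (between the pads) lies 19 mm behind it; z points along the fingers, y is the line along which they close (so a half turn about z gives the same grasp; the last joint's range is limited). The gripper opens to 85 mm and grips with 20 to 120 N. Pads are 22 mm wide; open, the fingers measure 114 mm over their backs; the gripper's body (76 mm by 85 mm) begins 54 mm behind the grasp point. The pads swing forward as they close: fully open they stand 13 mm farther back than shut.
Start: joints at [-1.496, 0.286, 1.577, -0, 1.279, -0.15], TCP at [0.15, -0.658, 0.231] pointing down, gripper open.
Joint ranges: [-2.77, 2.77], [-0.9, 2.22], [0.21, 2.48], [-1.53, 4.67], [0.24, 2.81], [-2.84, 2.84]. Speed limits (rad/s): [2.79, 2.79, 3.14, 3.14, 3.14, 3.14].

### API

Orientations are given as a unit quaternion [x, y, z, w].
In Python, from plant import ctrl, vision gives the robot as it stands. The module is installed in compiled form; this text tells all that it offers.
- The arm moves only by the shell command python3 -m inch 'ROWS' [FORCE]. ROWS is JSON, a list of rows, each a list of 5 numbers: the opening, from 0 (shut) to 1 (fully open), then the shift along the tool's x, y, z in m, then the turn about the tool's z in rad. In form: [[grip, x, y, z, yaw], ...]. A call has 1 to 12 rows; each row is the pose to reach, as a shift and turn from the pose commanded when the call began, along the tool's axes at that moment; what a row does not reach only later rows make up. A row lasts 1/12 s, in which the tool goes at most 41.7 mm and 7.16 degrees, less where a joint would pass 70% of its speed; a pose out of reach is approached as far as the arm can. A call with a gripper value outside its range is refused whole. The fingers move at their own pace and stop on an object; FORCE is the grip in N (left out, the last holds). Time passes only in rows, so rows that repeat a pose let the fingers close. It gives the time, the measured TCP pose, the force, the opening and the grip force at its end, in the units of the state.
- ctrl.read_state(): the state, without advancing time (a new reading comes with each control period).
- vision.snapshot(name): name is "scene" or "side" or "wrist"; returns (picture, depth): 384x512x3 uint8, blue, green, red; 384x512 float32, m along the optical axis (not along the pixel's ray), 0 where there is no reading.
- vision.calibration(name): a dict with "intrinsics" (3x3 intrinsics, pixels), "R" (3x3) and "t" (3): a world point X has camera coordinates R X + t. Camera axes: x right, y down, z forward; pixel columns grow to the right and rows downward; lengths in m; the calibration is good to about 2 mm. A picture is of the moment at which its call begins: read the wrist's pose just before it. calibration takes no time and is no camera call; for the wrist camera it gives the pose at the moment of the call.
- ctrl.job_done(): hands the job in; it is judged then, once.
The state is a dict: "t": time; "q": joint angles; "joint_velocities": joint speeds; "joint_torque": joint torques, N m; "eef_pos": TCP position; "ee_rot": TCP orientation; "wrist_force": force on the tool from outside, world axes, zero at the start; "wrist_torque": the same for the moment, N m; "gripper_width": finger opening in m; "finger_force": force on a finger pad.
Only numpy, scipy, OpenCV 4.12 (cv2) and the standard library are available. Lean on these libraries where they do the work, as an engineer would, in place of code of your own. Each camera call takes 0.05 s, during which the arm holds its last target. There are 200 camera calls.

### The job

Take the long steel drift out of the punch block, feel gently for the off-centre hole in the collar on top of the grey housing, and push the worn pin down through the bore with the drift until it drops out into the tray underneath. Never lean on the collar or housing with more than 30 N. Then draw the drift out and stand it back down in its own hole in the punch block, leaving everything else on the bench where it is.

Things in the scene. Friction and masses are not known exactly. Their poses are not given: they have to be found in the camera images.
- stand: fixed stand. Origin at the centre of its underside, on the bench, on the bore's axis; z up. A grey housing (100 mm along x, 130 mm along y, underside 66 mm and top 106 mm above the bench) rests on steel cheeks at +y and -y, open at +x and -x. A vertical bore 32 mm across goes through its middle. On top, over the bore, a flat steel collar is clamped fast (see bore_top).
- bore_top (a point): point on the bore's axis level with the collar's top face, 114 mm above the bench. The collar (disc 48 mm across, 8 mm thick) has a round hole 16.6 mm across in its middle but sits off-centre: the hole's middle is 5 mm from THIS point, in a horizontal direction that differs every time and that no reading gives: find it by sight or by feel.
- pin_center (a point): centre of the worn pin, a dark steel cylinder 30 mm across, 40 mm long, upright in the bore under the collar. At the start its top is 13 mm below the collar's top face and its lower end sticks out 5 mm under the housing.
- drift_center (a point): centre (half-way up) of the drift, a stepped round steel rod 114 mm long, about 0.2 kg, standing in the punch block with 38 mm of it in the hole. z runs from tip to head. Lower shank: 14 mm diameter, 62 mm long, flat end with a 1 mm chamfer. Upper part: gripping head 20 mm across, 50 mm long; its shoulder, 62 to 64 mm from the tip, does not pass the collar.
- tray_floor (a point): centre of the catch tray's rubber floor, 6 mm above the bench, under the bore; the tray is 130 mm along the stand's x, 102 mm along its y, its lips 20 mm above the bench. The pin is to end in it.
- drift_tip (a point): middle of the drift's flat lower end, 57 mm below its centre; z points to its head.
- drift_head (a point): middle of the drift's 20 mm thick gripping head, 88 mm from the tip: grip here.
- block: fixed wooden punch block, 60 mm along its x, 160 mm along its y, 45 mm high, origin at the centre of its underside. Two round upright holes 38 mm deep (bottom 7 mm above the bench): the drift's own, 17 mm across, at y = -40 mm, and one 25 mm across at y = +40 mm for the short stout punch.
- drift_hole (a point): centre of the mouth of the drift's own hole, on the top face of the block, 45 mm above the bench. x and y axes as the block's.
- stout_punch: short stout steel punch, 22 mm diameter, 70 mm long, standing in the other hole of the punch block; too thick for the collar; not needed. Origin at its lower end.
- hammer: hammer lying on the bench, not needed
- wrench: flat wrench lying on the bench, not needed
- tape_roll: roll of tape lying flat, 72 mm across, 24 mm high, not needed
- spare_ring: loose brass ring lying flat, 32 mm across, 10 mm high, not needed
- screw_jar: glass jar with a steel lid, 64 mm across, 85 mm high, not needed
- small_carton: closed cardboard carton 120 x 90 x 60 mm, not needed
- drift: the whole drift; origin at its tip
- pin: the whole pin; origin at the middle of its lower end. Sprung shoes half-way down the bore grip it: sliding it down takes a steady push of about 7 to 13 N, differing from time to time. After about 20 mm of sliding it leaves the shoes and drops into the tray on its own. Pushing it off-centre with the drift is fine.

How it is judged:
By the outcome, as a careful person would: the job done as asked, in the order asked, and still so for the second after the job is handed in, with the robot touching nothing.
It also fails if it takes over 67 s, if anything falls off the work surface, if the arm or the gripper's body presses on something with over 40 N, if the wrist force passes 120 N, or if a joint passes its speed limit or range.

## Working session

There is one attempt and no reset: what is moved stays moved. The work goes in short steps, Python scripts to look and compute and a shell command to move; the robot and the scene stay as the last step left them, time stands still between calls to the robot, and variables do not carry over. Pictures are saved under pics/ and viewed, at most 10 in all, crops included, and the job is handed in when it is done.

```bash
mkdir -p pics; python3 - <<'E'
from plant import ctrl, vision
import cv2, numpy as np
s=ctrl.read_state(); print(s)
ims=[]
for n in ["scene","side"]:
    p,d=vision.snapshot(n); np.savez(f"pics/{n}0.npz",p=p,d=d); c=vision.calibration(n); print(n,c)
    cv2.imwrite(f"pics/{n}0.png",cv2.resize(p,(800,600)))
E
```

```text
{'t': 0.0, 'q': array([-1.49598184e+00,  2.87163067e-01,  1.57818625e+00, -1.85804338e-06,
        1.27860244e+00, -1.50029705e-01]), 'joint_velocities': array([-0.00034318,  0.00208541,  0.00022383, -0.00124206, -0.00066285,
        0.00065178]), 'joint_torque': array([ 1.29166285e-03, -4.05978870e+01, -2.92624658e+01, -1.71259267e-04,
        5.81697706e-03, -7.80967952e-06]), 'eef_pos': array([ 0.15045313, -0.65734027,  0.22994391]), 'ee_rot': array([ 9.93686567e-01,  1.12185624e-01,  4.34609344e-05, -1.17875036e-03]), 'wrist_force': array([-0.64738217,  0.86334765,  0.51094729]), 'wrist_torque': array([-0.01404417,  0.03401962, -0.08035685]), 'finger_force': 0.0, 'gripper_width': 0.08513892628670096}
scene {'intrinsics': array([[437.76302979,   0.        , 256.12226544],
       [  0.        , 437.76302979, 191.36948676],
       [  0.        ,   0.        ,   1.        ]]), 'R': array([[-0.74986639,  0.66153619, -0.00838187],
       [ 0.55808322,  0.62569448, -0.54502251],
       [-0.35530763, -0.41337185, -0.83837951]]), 't': array([ 0.43207932, -0.24172914,  1.72155758])}
side {'intrinsics': array([[406.36047319,   0.        , 251.4374311 ],
       [  0.        , 406.36047319, 203.46144911],
       [  0.        ,   0.        ,   1.        ]]), 'R': array([[-0.75291651, -0.65781419,  0.01993032],
       [-0.33481485,  0.35679678, -0.87212102],
       [ 0.56658251, -0.66330728, -0.48888414]]), 't': array([0.44036661, 0.27784452, 0.78838251])}
```

View pics/scene0.png

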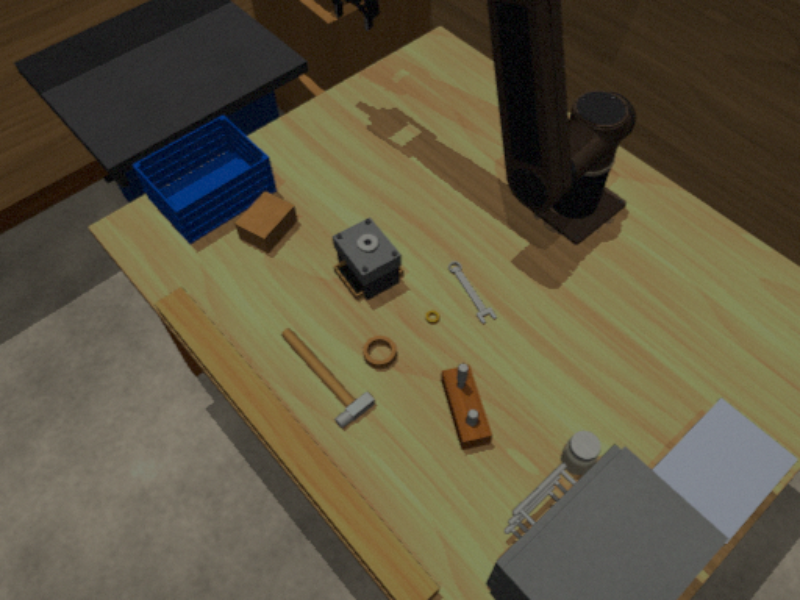

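View pics/side0.png

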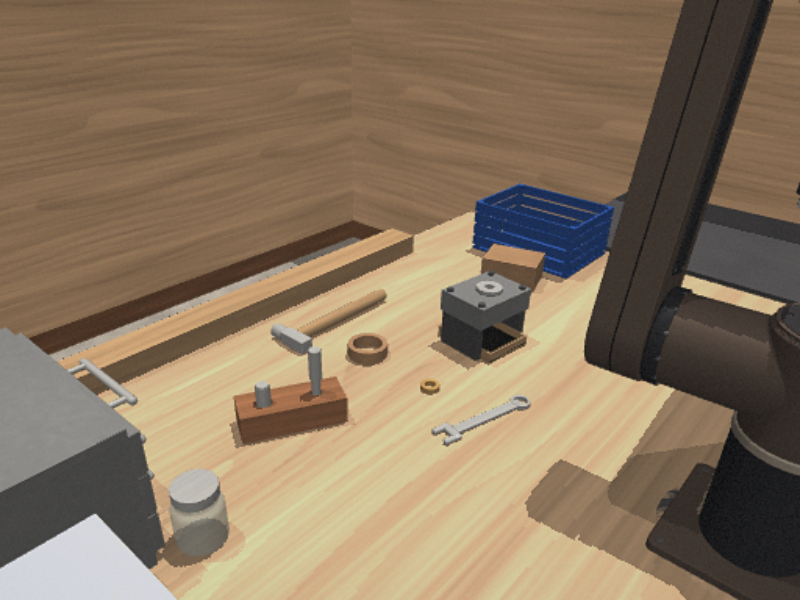

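The scene view shows the drift at about (463,370), the stout punch at (473,417) and the collar at (367,242). The side view shows the drift at (315,370) and the collar at (489,288).

```bash
cat > h.py <<'E'
import numpy as np, cv2
from plant import ctrl, vision
from scipy.spatial.transform import Rotation as Ro
def ray(c,uv,z):
    K,R,t=c["intrinsics"],c["R"],c["t"]
    o=-R.T@t; d=R.T@np.linalg.solve(K,[uv[0],uv[1],1.]); return o+d*(z-o[2])/d[2]
def cloud(c,d):
    K,R,t=c["intrinsics"],c["R"],c["t"]; v,u=np.indices(d.shape)
    P=np.stack([(u-K[0,2])/K[0,0]*d,(v-K[1,2])/K[1,1]*d,d],-1); return (P-t)@R
def proj(c,X):
    x=c["intrinsics"]@(c["R"]@np.array(X)+c["t"]); return x[:2]/x[2]
def snap(name,f=None):
    s=ctrl.read_state(); c=vision.calibration(name); p,d=vision.snapshot(name)
    if f: cv2.imwrite("pics/"+f,p); np.savez("pics/"+f+".npz",p=p,d=d,**{k:c[k] for k in c})
    return s,c,p,d
def totool(s,v): return Ro.from_quat(s["ee_rot"]).inv().apply(v)
E
python3 - <<'E'
from h import *
k=.64
for n,pts in [("scene",[((463,367),.121),((473,412),.077),((367,242),.114)]),("side",[((315,349),.121),((262,384),.077),((489,288),.114)])]:
    c=vision.calibration(n); z=np.load(f"pics/{n}0.npz"); P=cloud(c,z["d"])
    for uv,h in pts: print(n,ray(c,np.array(uv)*k,h).round(4))
    b=ray(c,np.array(pts[2][0])*k,.114)
    near=np.hypot(P[...,0]-b[0],P[...,1]-b[1])<.11
    m=near&(P[...,2]>.098)&(P[...,2]<.125)&(z["d"]>0)
    q=P[m]; r=cv2.minAreaRect(q[:,:2].astype(np.float32)); print("top",r,np.percentile(q[:,2],[5,50,95]))
E
```

```text
scene [0.5777 0.1888 0.121 ]
scene [0.6137 0.2578 0.077 ]
scene [ 0.5167 -0.1772  0.114 ]
top ((0.520445704460144, -0.17567691206932068), (0.13589118421077728, 0.10266384482383728), 82.54962921142578) [0.1011518  0.10717804 0.11458049]
side [0.577  0.1865 0.121 ]
side [0.6156 0.258  0.077 ]
side [ 0.5096 -0.1717  0.114 ]
top ((0.5180164575576782, -0.17551660537719727), (0.1360045075416565, 0.10423695296049118), 81.68425750732422) [0.10055085 0.10753592 0.11525971]
```

```bash
python3 -m inch '[[1,0.443,-0.367,-0.1,0],[1,0.443,-0.367,-0.1,0],[1,0.443,-0.367,-0.1,0],[1,0.443,-0.367,-0.1,0],[1,0.443,-0.367,-0.1,0],[1,0.443,-0.367,-0.1,0],[1,0.443,-0.367,-0.1,0],[1,0.443,-0.367,-0.1,0],[1,0.443,-0.367,-0.1,0],[1,0.443,-0.367,-0.1,0],[1,0.443,-0.367,-0.1,0],[1,0.443,-0.367,-0.1,0]]'
python3 - <<'E'
from h import *
s,c,p,d=snap("wrist","w1.png"); print(s["eef_pos"],s["ee_rot"],-c["R"].T@c["t"],proj(c,[.518,-.175,.114]))
E
```

```text
t: 1.1
eef_pos: [0.4508, -0.2651, 0.3169]
ee_rot: [0.994, 0.112, -0.0, -0.0]
wrist_force: [0.2, -1.3, 0.6]
gripper_width: 0.0856
finger_force: 0.0
[ 0.45083904 -0.26506142  0.31693674] [ 9.93702856e-01  1.12047277e-01 -1.36530311e-04 -1.49066701e-04] [ 0.51803074 -0.2489757   0.45933611] [180.13861803  79.99887525]
```

View pics/w1.png

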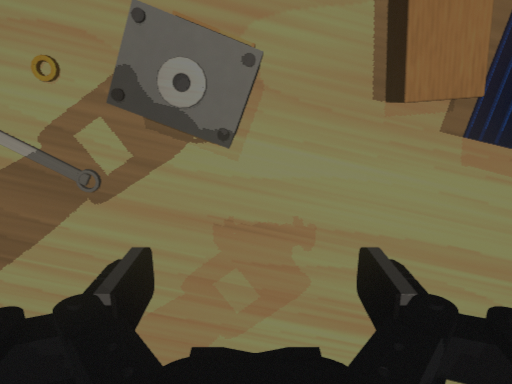

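The wrist view shows the collar ring at (181,82) with its hole at (181,82), and the four housing screws around it. I'll centre the camera over it.

```bash
python3 -m inch '[[1,0.0165,-0.072,0.03,0],[1,0.0165,-0.072,0.03,0],[1,0.0165,-0.072,0.03,0],[1,0.0165,-0.072,0.03,0],[1,0.0165,-0.072,0.03,0]]'
python3 - <<'E'
from h import *
s,c,p,d=snap("wrist","w2.png"); P=cloud(c,d); print(s["eef_pos"],-c["R"].T@c["t"],c["intrinsics"][0,0])
g=cv2.cvtColor(p,cv2.COLOR_BGR2GRAY); 
u,v=proj(c,[.518,-.175,.114]); print(u,v)
m=(P[...,2]>.1)&(P[...,2]<.12)&(np.hypot(P[...,0]-.518,P[...,1]+.175)<.11)
r=cv2.minAreaRect(np.argwhere(m)[:,::-1].astype(np.float32)); print("rect",r, ray(c,r[0],.106))
mm=(P[...,2]>.1101)&m; print(P[m][:,2].min(),np.percentile(P[m][:,2],[10,50,90]),mm.sum())
crop=p[max(0,int(v)-90):int(v)+90,max(0,int(u)-110):int(u)+110]; cv2.imwrite("pics/w2c.png",cv2.resize(crop,None,fx=3,fy=3)); print(max(0,int(u)-110),max(0,int(v)-90))
E
```

```text
t: 1.57
eef_pos: [0.4503, -0.1937, 0.2871]
ee_rot: [0.994, 0.112, 0.0, 0.0]
wrist_force: [0.2, -0.3, 0.2]
gripper_width: 0.0855
finger_force: 0.0
[ 0.4502896  -0.19365569  0.28711405] [ 0.5174043  -0.17740522  0.42952358] 342.1738893258095
252.44964925228732 96.59872049135811
rect ((251.9310302734375, 90.17241668701172), (149.67044067382812, 116.24528503417969), 21.801406860351562) [ 0.52336998 -0.17323993  0.106     ]
0.10000454436847188 [0.10492273 0.10602917 0.11307488] 2503
142 6
```

View pics/w2c.png

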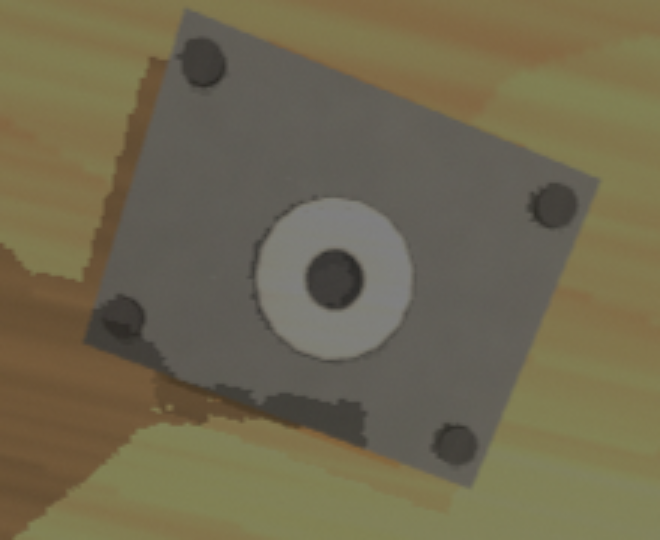

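The crop shows the bright collar ring at crop pixel (334,279), which is image (253,99), with the hole concentric in it. I'll fit the ring.

```bash
python3 - <<'E'
from h import *
z=np.load("pics/w2.png.npz"); c={k:z[k] for k in("intrinsics","R","t")}; p=z["p"]
g=cv2.cvtColor(p,cv2.COLOR_BGR2GRAY)
roi=np.zeros_like(g); cv2.circle(roi,(253,99),34,255,-1); g2=cv2.bitwise_and(g,roi)
t,_=cv2.threshold(g[roi>0].reshape(-1,1),0,255,cv2.THRESH_OTSU); 
for th in (t,t+6,t+12):
  cs,h=cv2.findContours((g2>th).astype(np.uint8),cv2.RETR_CCOMP,cv2.CHAIN_APPROX_NONE)
  for q in cs:
    if len(q)>25:
        e=cv2.fitEllipse(q); print(th,len(q),e, ray(c,e[0],.114))
print((c["R"].T)[:,2])
E
python3 - <<'E'
from h import *
s=ctrl.read_state()
# next: put camera over drift; TCP target
T=np.array([.577-.067,.188-.016,.30]); print(s["eef_pos"],totool(s,T-s["eef_pos"]).round(3))
E
```

```text
105.0 148 ((253.19960021972656, 98.23851776123047), (50.627288818359375, 52.942588806152344), 0.16510048508644104) [ 0.51678199 -0.17596023  0.114     ]
105.0 60 ((253.24122619628906, 98.7786636352539), (20.97478675842285, 21.83062744140625), 174.69720458984375) [ 0.51633928 -0.1760991   0.114     ]
111.0 147 ((253.16513061523438, 98.23355865478516), (50.32008361816406, 52.524444580078125), 178.75228881835938) [ 0.51677927 -0.17592943  0.114     ]
111.0 61 ((253.13954162597656, 98.81304931640625), (21.554346084594727, 22.034738540649414), 7.298912525177002) [ 0.51629034 -0.17601756  0.114     ]
117.0 145 ((253.12655639648438, 98.21212768554688), (49.866943359375, 52.06108474731445), 179.36474609375) [ 0.5167895  -0.17589196  0.114     ]
117.0 62 ((253.051513671875, 98.70254516601562), (21.984039306640625, 22.55950164794922), 177.3988037109375) [ 0.51636514 -0.17592027  0.114     ]
[-0.26178548 -0.06025923 -0.96324306]
[ 0.45045036 -0.19425364  0.28755004] [ 0.139 -0.344 -0.013]
```

```bash
python3 -m inch '[[1,0.164,-0.292,0,-0.86],[1,0.164,-0.292,0,-0.86],[1,0.164,-0.292,0,-0.86],[1,0.164,-0.292,0,-0.86],[1,0.164,-0.292,0,-0.86],[1,0.164,-0.292,0,-0.86],[1,0.164,-0.292,0,-0.86],[1,0.164,-0.292,0,-0.86],[1,0.164,-0.292,0,-0.86],[1,0.164,-0.292,0,-0.86],[1,0.164,-0.292,0,-0.86]]'
python3 - <<'E'
from h import *
s,c,p,d=snap("wrist","w3.png"); P=cloud(c,d); print(s["eef_pos"],-c["R"].T@c["t"],proj(c,[.577,.188,.121]),proj(c,[.6146,.258,.077]))
for b,h in (([.577,.188],.121),([.6146,.258],.077)):
    m=((np.abs(P[...,2]-h)<.004)&(np.hypot(P[...,0]-b[0],P[...,1]-b[1])<.025)).astype(np.uint8)
    q=np.argwhere(m)[:,::-1].astype(np.float32); e=cv2.minEnclosingCircle(q); print(e,q.mean(0),ray(c,q.mean(0),h),P[m>0][:,2].mean())
E
```

```text
t: 2.53
eef_pos: [0.5458, 0.1269, 0.2872]
ee_rot: [0.857, 0.516, -0.0, 0.0]
wrist_force: [-1.5, -0.9, -0.5]
gripper_width: 0.085
finger_force: 0.0
[0.54580423 0.12693136 0.28718067] [0.5783202  0.18822662 0.4295706 ] [253.4899038   98.77380956] [254.0951582   10.06273661]
((254.5, 95.07142639160156), 11.475452423095703) [254.55122  95.05366] [0.57926968 0.19031552 0.121     ] 0.12053807244068045
((255.0, 7.8684210777282715), 12.131678581237793) [255.07047    8.349593] [0.61607478 0.25884709 0.077     ] 0.0763736224719106
```

View pics/w3.png

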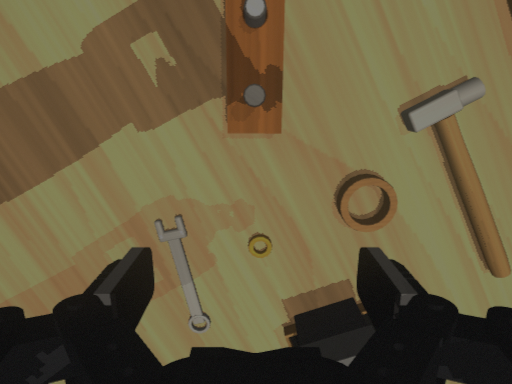

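The wrist view shows the drift's head at (254.5,95), the stout punch at (255,8), and the block lined up with the image columns. I'll go down and grip.

```bash
python3 -m inch '[[1,0.03,0,0.03,0],[1,0.06,0,0.06,0],[1,0.0707,0,0.09,0],[1,0.0707,0,0.13,0],[1,0.0707,0,0.17,0],[1,0.0707,0,0.2,0],[1,0.0707,0,0.211,0],[1,0.0707,0,0.211,0],[0.1,0.0707,0,0.211,0],[0.1,0.0707,0,0.211,0],[0.1,0.0707,0,0.211,0],[0.1,0.0707,0,0.211,0]]' 80
python3 -m inch '[[0.1,0,0,0,0],[0.1,0,0,0,0],[0.1,0,0,0,0],[0.1,0,0,0,0],[0.1,0,0,0,0]]'
```

```text
t: 3.58
eef_pos: [0.5799, 0.1906, 0.0787]
ee_rot: [0.857, 0.516, 0.002, 0.001]
wrist_force: [-0.9, 0.6, 0.7]
gripper_width: 0.0385
finger_force: 0.0
t: 4.0
eef_pos: [0.579, 0.1908, 0.0777]
ee_rot: [0.856, 0.516, 0.001, 0.0]
wrist_force: [-1.5, -0.6, 5.8]
gripper_width: 0.0184
finger_force: 77.9
```

```bash
python3 -m inch '[[0.1,0,0,-0.02,0],[0.1,0,0,-0.05,0],[0.1,0,0,-0.09,0],[0.1,0,0,-0.125,0],[0.1,0,0,-0.14,0],[0.1,0,0,-0.14,0],[0.1,0,0,-0.14,0]]'
python3 - <<'E'
from h import *
s=ctrl.read_state(); print(s["eef_pos"],s["ee_rot"],s["wrist_force"],s["wrist_torque"])
T=s["eef_pos"]; ims=[]
for n in ("wrist","side","scene"):
    s,c,p,d=snap(n,n+"4.png"); e=np.array([0,0,-1.]); tip=T+[0,0,.019-.088]; print(n,proj(c,tip),proj(c,T+[0,0,.019+.026]))
    u,v=proj(c,T+[0,0,-.02]).astype(int)
    f=3 if n!="wrist" else 1.5
    w=int(380/f/2)
    u=min(max(u,w),511-w); v=min(max(v,w),383-w); cr=cv2.resize(p[v-w:v+w,u-w:u+w],(380,380)); ims.append(cr); print("crop origin",u-w,v-w,f)
cv2.imwrite("pics/c4.png",np.hstack(ims[:2]))
E
```

```text
t: 4.58
eef_pos: [0.578, 0.1906, 0.2159]
ee_rot: [0.856, 0.516, 0.0, 0.0]
wrist_force: [0.3, -0.1, -3.2]
gripper_width: 0.0181
finger_force: 78.9
[0.57799233 0.19058575 0.21593431] [8.56418559e-01 5.16282018e-01 3.24225528e-04 1.58323522e-04] [ 0.31039517 -0.06830035 -3.17320603] [-0.02656568 -0.01459471  0.00838057]
wrist [254.63564753 208.78914979] [254.56445918 316.8987765 ]
crop origin 128 112 1.5
side [199.51160531 214.16944717] [197.22509308 167.98629606]
crop origin 135 132 3
scene [297.26303811 231.34260036] [300.14635129 212.15830377]
crop origin 235 160 3
```

View pics/c4.png

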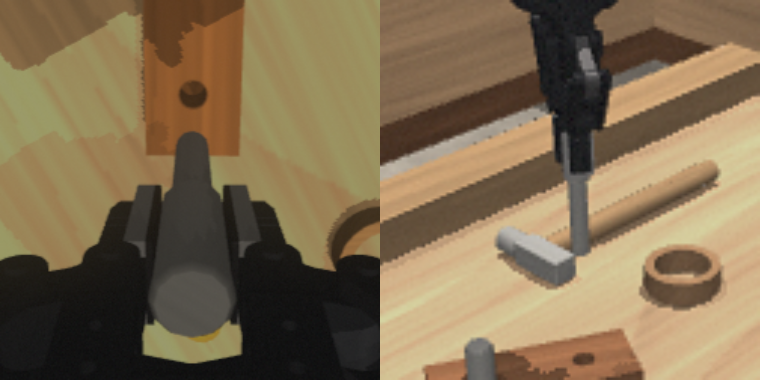

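The drift is held straight. In the wrist image its tip is near (256,207) and its head near (257,314), within about 1 mm of the tool axis. Its empty hole is at (257,175). I'll carry it over the collar.

```bash
python3 -m inch '[[0.1,-0.02,0.0067,-0.01,0],[0.1,-0.05,0.0167,-0.01,0],[0.1,-0.09,0.03,-0.01,0],[0.1,-0.128,0.0426,-0.01,0],[0.1,-0.166,0.0553,-0.01,0],[0.1,-0.204,0.068,-0.01,0],[0.1,-0.242,0.0806,-0.01,0],[0.1,-0.28,0.0933,-0.01,0],[0.1,-0.315,0.105,-0.01,0],[0.1,-0.338,0.1126,-0.01,0],[0.1,-0.35,0.1166,-0.01,0],[0.1,-0.353,0.1176,-0.01,0]]'
python3 -m inch '[[0.1,0,0,0.02,0],[0.1,0,0,0.03,0],[0.1,0,0,0.03,0],[0.1,0,0,0.03,0],[0.1,0,0,0.03,0]]'
python3 - <<'E'
from h import *
ims=[]
s=ctrl.read_state();T=s["eef_pos"]; print(T,s["wrist_force"],s["wrist_torque"])
for n,f in (("wrist",3),("side",4),("scene",5)):
    _,c,p,d=snap(n,n+"5.png"); u,v=proj(c,[.5165,-.176,.114]); print(n,"pred collar",u,v,"pred tip",proj(c,T-[0,0,.0705]))
    w=int(390/f/2); u,v=int(u),int(v); ims.append(cv2.resize(p[v-w:v+w,u-w:u+w],(390,390),interpolation=cv2.INTER_CUBIC)); print("orig",u-w,v-w,390/(2*w))
cv2.imwrite("pics/c5.png",np.hstack(ims[:2])); 
E
```

```text
t: 5.73
eef_pos: [0.516, -0.178, 0.2239]
ee_rot: [0.857, 0.515, -0.001, -0.002]
wrist_force: [0.2, 1.2, -2.4]
gripper_width: 0.018
finger_force: 78.9
t: 6.15
eef_pos: [0.5175, -0.1756, 0.1961]
ee_rot: [0.856, 0.517, 0.0, -0.0]
wrist_force: [0.5, 0.4, -1.9]
gripper_width: 0.018
finger_force: 78.9
[ 0.51751197 -0.17561554  0.19611579] [ 0.46880138  0.37934647 -1.906021  ] [-0.00265017  0.03005093 -0.02920797]
wrist pred collar 253.64560547450125 203.9494946055339 pred tip [254.67528925 208.06218177]
orig 188 138 3.0
side pred collar 311.76092549670443 183.07090967821594 pred tip [311.76536547 179.28104858]
orig 263 135 4.0625
scene pred collar 235.14371931087499 155.04360711186527 pred tip [234.82567101 153.18876231]
orig 196 116 5.0
```

View pics/c5.png

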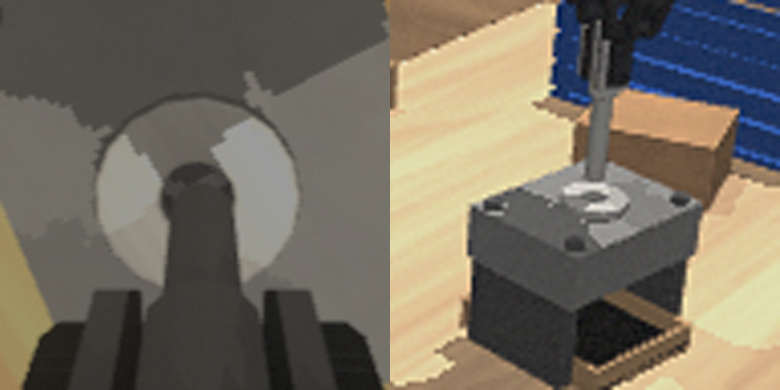

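The tip hangs about 11 mm over the collar and within about 1 mm of the hole. In the wrist image the hole is near (254,204) and the tip near (255,208), as predicted. I'll shift slightly and feel downward.

```bash
python3 -m inch '[[0.1,-0.0008,-0.0007,0.003,0],[0.1,-0.0008,-0.0007,0.006,0],[0.1,-0.0008,-0.0007,0.009,0],[0.1,-0.0008,-0.0007,0.01,0],[0.1,-0.0008,-0.0007,0.011,0],[0.1,-0.0008,-0.0007,0.0115,0],[0.1,-0.0008,-0.0007,0.0115,0]]'
python3 -m inch '[[0.1,0,0,0.0005,0],[0.1,0,0,0.001,0],[0.1,0,0,0.0015,0],[0.1,0,0,0.0015,0]]'
```

```text
t: 6.88
eef_pos: [0.5161, -0.1769, 0.1843]
ee_rot: [0.856, 0.516, -0.0, -0.0]
wrist_force: [0.6, -0.1, -1.9]
gripper_width: 0.0185
finger_force: 78.9
t: 7.22
eef_pos: [0.5162, -0.1769, 0.1829]
ee_rot: [0.856, 0.516, -0.0, -0.0]
wrist_force: [0.0, 1.0, -1.9]
gripper_width: 0.0177
finger_force: 78.9
```

```bash
python3 -m inch '[[0.1,0,0,0.0005,0],[0.1,0,0,0.001,0],[0.1,0,0,0.0015,0],[0.1,0,0,0.002,0],[0.1,0,0,0.002,0]]'
python3 -m inch '[[0.1,0,0,0.0005,0],[0.1,0,0,0.001,0],[0.1,0,0,0.0015,0],[0.1,0,0,0.002,0],[0.1,0,0,0.002,0]]'
```

```text
t: 7.63
eef_pos: [0.5161, -0.1769, 0.1808]
ee_rot: [0.856, 0.516, -0.0, -0.0]
wrist_force: [-0.7, -0.1, -1.2]
gripper_width: 0.018
finger_force: 78.9
t: 8.05
eef_pos: [0.5161, -0.1769, 0.1788]
ee_rot: [0.856, 0.516, -0.0, -0.0]
wrist_force: [0.1, -0.8, -2.2]
gripper_width: 0.0182
finger_force: 78.9
```

The tip is well below the collar's top face with no force, so it is in the hole. On to the pin.

```bash
python3 -m inch '[[0.1,0,0,0.002,0],[0.1,0,0,0.004,0],[0.1,0,0,0.006,0],[0.1,0,0,0.006,0]]'
python3 -m inch '[[0.1,0,0,0.001,0],[0.1,0,0,0.002,0],[0.1,0,0,0.003,0],[0.1,0,0,0.004,0],[0.1,0,0,0.004,0]]'
```

```text
t: 8.38
eef_pos: [0.5158, -0.1767, 0.1722]
ee_rot: [0.856, 0.516, -0.0, -0.001]
wrist_force: [-0.5, 1.0, -1.9]
gripper_width: 0.0183
finger_force: 78.9
t: 8.8
eef_pos: [0.5166, -0.1773, 0.171]
ee_rot: [0.856, 0.516, 0.0, 0.0]
wrist_force: [-2.2, 0.2, 6.0]
gripper_width: 0.018
finger_force: 79.9
```

```bash
python3 -m inch '[[0.1,0,0,0.001,0],[0.1,0,0,0.002,0],[0.1,0,0,0.003,0],[0.1,0,0,0.003,0]]'
python3 -m inch '[[0.1,0,0,0.001,0],[0.1,0,0,0.002,0],[0.1,0,0,0.003,0],[0.1,0,0,0.004,0],[0.1,0,0,0.004,0]]'
```

```text
t: 9.13
eef_pos: [0.517, -0.1773, 0.1685]
ee_rot: [0.856, 0.516, 0.0, 0.001]
wrist_force: [-0.9, 1.2, 6.7]
gripper_width: 0.018
finger_force: 80.0
t: 9.55
eef_pos: [0.5172, -0.1773, 0.1653]
ee_rot: [0.856, 0.516, 0.001, 0.001]
wrist_force: [-3.4, 2.6, 10.2]
gripper_width: 0.0184
finger_force: 80.3
```

```bash
python3 -m inch '[[0.1,0,0,0.001,0],[0.1,0,0,0.002,0],[0.1,0,0,0.003,0],[0.1,0,0,0.004,0],[0.1,0,0,0.005,0],[0.1,0,0,0.006,0],[0.1,0,0,0.006,0]]'
python3 -m inch '[[0.1,0,0,0.001,0],[0.1,0,0,0.002,0],[0.1,0,0,0.003,0],[0.1,0,0,0.004,0],[0.1,0,0,0.005,0],[0.1,0,0,0.005,0]]'
```

```text
t: 10.13
eef_pos: [0.5171, -0.1773, 0.1591]
ee_rot: [0.856, 0.516, 0.001, 0.001]
wrist_force: [-3.5, 1.9, 10.5]
gripper_width: 0.018
finger_force: 80.3
t: 10.63
eef_pos: [0.5165, -0.177, 0.1513]
ee_rot: [0.856, 0.516, 0.0, 0.001]
wrist_force: [0.3, -0.2, -1.8]
gripper_width: 0.0183
finger_force: 78.9
```

```bash
python3 -m inch '[[0.1,0,0,0.002,0],[0.1,0,0,0.004,0],[0.1,0,0,0.006,0],[0.1,0,0,0.006,0]]'
python3 - <<'E'
from h import *
ims=[]
for n in ("side","scene"):
    _,c,p,d=snap(n,n+"6.png"); u,v=proj(c,[.5165,-.176,.06]).astype(int); ims.append(cv2.resize(p[v-45:v+45,u-45:u+45],(390,390),interpolation=cv2.INTER_CUBIC))
cv2.imwrite("pics/c6.png",cv2.convertScaleAbs(np.hstack(ims),alpha=1.6))
E
```

```text
t: 10.97
eef_pos: [0.5156, -0.1766, 0.1438]
ee_rot: [0.856, 0.516, -0.0, -0.001]
wrist_force: [-0.6, -1.1, -2.2]
gripper_width: 0.0183
finger_force: 78.9
```

View pics/c6.png

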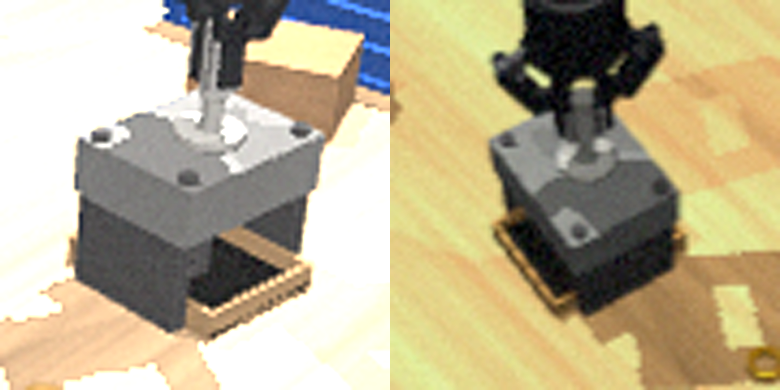

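The push force fell from 12 N to zero and the tip then moved on freely, so the pin has dropped. The images show only part of the tray: a dark patch near (200,260) under the housing in the side view, and nothing outside the tray. Withdrawing.

```bash
python3 -m inch '[[0.1,0,0,-0.005,0],[0.1,0,0,-0.015,0],[0.1,0,0,-0.025,0],[0.1,0,0,-0.035,0],[0.1,0,0,-0.045,0],[0.1,0,0,-0.055,0],[0.1,0,0,-0.07,0],[0.1,0,0,-0.083,0],[0.1,0,0,-0.083,0]]'
python3 -m inch '[[0.1,0.02,-0.0067,0,0],[0.1,0.05,-0.0167,0,0],[0.1,0.09,-0.03,0,0],[0.1,0.128,-0.0426,0,0],[0.1,0.166,-0.0553,0,0],[0.1,0.204,-0.068,0,0],[0.1,0.242,-0.0806,0,0],[0.1,0.28,-0.0933,0,0],[0.1,0.315,-0.105,0,0],[0.1,0.338,-0.1126,0,0],[0.1,0.35,-0.1166,0,0],[0.1,0.354,-0.117,0,0]]'
python3 -m inch '[[0.1,0,0,0.035,0],[0.1,0,0,0.055,0],[0.1,0,0,0.066,0],[0.1,0,0,0.066,0],[0.1,0,0,0.066,0],[0.1,0,0,0.066,0]]'
python3 - <<'E'
from h import *
s=ctrl.read_state();T=s["eef_pos"]; print(T)
ims=[]
for n,f in (("wrist",3),("side",5)):
    _,c,p,d=snap(n,n+"7.png"); u,v=proj(c,[.5785,.1906,.045]); print(n,"pred mouth",u,v,"tip",proj(c,T-[0,0,.0705]))
    w=int(390/f/2); u,v=int(u),int(v); ims.append(cv2.resize(p[v-w:v+w,u-w:u+w],(390,390),interpolation=cv2.INTER_CUBIC)); print("orig",u-w,v-w,390/(2*w))
cv2.imwrite("pics/c7.png",cv2.convertScaleAbs(np.hstack(ims),alpha=1.5))
z=np.load("pics/wrist4.png.npz"); c={k:z[k] for k in("intrinsics","R","t")}; g=cv2.cvtColor(z["p"],cv2.COLOR_BGR2GRAY)
roi=np.zeros_like(g); cv2.circle(roi,(257,174),13,255,-1)
for t in (45,55,65):
  cs,_=cv2.findContours(((g<t)&(roi>0)).astype(np.uint8),cv2.RETR_EXTERNAL,cv2.CHAIN_APPROX_NONE); q=max(cs,key=len); e=cv2.fitEllipse(q) if len(q)>5 else None; print(t,e,e and ray(c,e[0],.045))
E
```

```text
t: 11.82
eef_pos: [0.5179, -0.1779, 0.2324]
ee_rot: [0.856, 0.516, 0.002, 0.003]
wrist_force: [0.5, -0.1, -0.5]
gripper_width: 0.018
finger_force: 78.9
t: 12.82
eef_pos: [0.5778, 0.1925, 0.2275]
ee_rot: [0.856, 0.517, -0.0, -0.0]
wrist_force: [-0.7, 0.0, -2.4]
gripper_width: 0.0182
finger_force: 78.9
t: 13.32
eef_pos: [0.5793, 0.1901, 0.1638]
ee_rot: [0.857, 0.516, 0.001, 0.001]
wrist_force: [0.4, -0.7, -1.6]
gripper_width: 0.0187
finger_force: 78.9
[0.57930143 0.19013002 0.16376746]
wrist pred mouth 253.17025200172108 189.27714711166416 tip [254.40605373 208.19831453]
orig 188 124 3.0
side pred mouth 201.182980307753 250.87561895808636 tip [200.25585105 233.73037305]
orig 162 211 5.0
45 None None
55 ((255.6535186767578, 176.00811767578125), (12.461026191711426, 16.008901596069336), 90.06210327148438) [0.57830926 0.18918698 0.045     ]
65 ((256.0021057128906, 174.62728881835938), (15.39659309387207, 17.244060516357422), 62.39700698852539) [0.57921484 0.19020554 0.045     ]
```

View pics/c7.png

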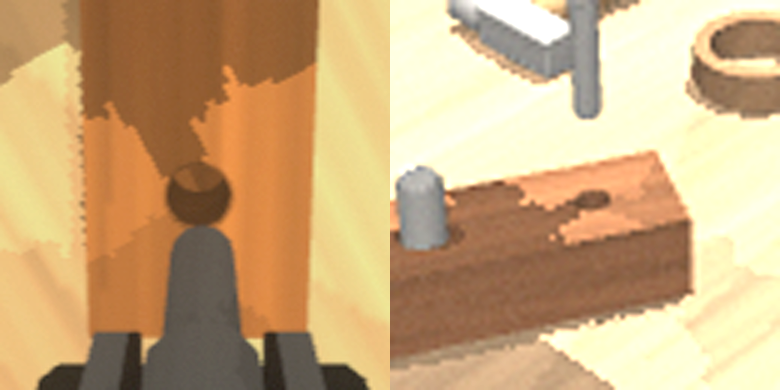

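The wrist crop shows the hole at (199,194) and the tip at (203,~240). After the common bias, the target is (0.5785, 0.1906), about 1 mm along tool −y. Lowering.

```bash
python3 -m inch '[[0.1,0,-0.0009,0.01,0],[0.1,0,-0.0009,0.025,0],[0.1,0,-0.0009,0.038,0],[0.1,0,-0.0009,0.044,0],[0.1,0,-0.0009,0.046,0],[0.1,0,-0.0009,0.047,0],[0.1,0,-0.0009,0.048,0],[0.1,0,-0.0009,0.049,0],[0.1,0,-0.0009,0.05,0],[0.1,0,-0.0009,0.051,0],[0.1,0,-0.0009,0.052,0],[0.1,0,-0.0009,0.052,0]]'
```

```text
t: 14.42
eef_pos: [0.5771, 0.1911, 0.1094]
ee_rot: [0.856, 0.516, -0.0, -0.0]
wrist_force: [0.6, 0.4, -1.8]
gripper_width: 0.0182
finger_force: 78.9
```

```bash
python3 -m inch '[[0.1,0,0.0005,0.003,0],[0.1,0,0.0005,0.007,0],[0.1,0,0.0005,0.011,0],[0.1,0,0.0005,0.015,0],[0.1,0,0.0005,0.018,0],[0.1,0,0.0005,0.021,0],[0.1,0,0.0005,0.024,0],[0.1,0,0.0005,0.027,0],[0.1,0,0.0005,0.028,0],[0.1,0,0.0005,0.028,0]]'
python3 -m inch '[[0.1,0,0,0.001,0],[0.1,0,0,0.002,0],[0.1,0,0,0.003,0],[0.1,0,0,0.004,0],[0.1,0,0,0.004,0]]'
```

```text
t: 15.25
eef_pos: [0.5775, 0.1909, 0.0815]
ee_rot: [0.856, 0.516, -0.0, -0.0]
wrist_force: [-0.4, 0.0, -2.1]
gripper_width: 0.0183
finger_force: 78.9
t: 15.67
eef_pos: [0.5777, 0.1909, 0.0779]
ee_rot: [0.856, 0.516, -0.0, 0.0]
wrist_force: [0.5, -0.5, -1.5]
gripper_width: 0.0181
finger_force: 79.0
```

Nearly on the bottom, so I'll touch down, release and back off upwards.

```bash
python3 -m inch '[[0.1,0,0,0.0005,0],[0.1,0,0,0.001,0],[0.1,0,0,0.0015,0],[0.1,0,0,0.0015,0]]'
python3 -m inch '[[0.3,0,0,0,0],[0.5,0,0,0,0],[1,0,0,0,0],[1,0,0,0,0],[1,0,0,0,0],[1,0,0,0,0],[1,0,0,0,0],[1,0,0,0,0],[1,0,0,0,0],[1,0,0,0,0]]'
```

```text
t: 16.0
eef_pos: [0.578, 0.1911, 0.0777]
ee_rot: [0.856, 0.516, 0.0, -0.0]
wrist_force: [-1.7, 0.1, 4.2]
gripper_width: 0.0181
finger_force: 79.7
t: 16.83
eef_pos: [0.5778, 0.1909, 0.0765]
ee_rot: [0.856, 0.516, 0.0, 0.0]
wrist_force: [0.1, 0.1, -0.2]
gripper_width: 0.0849
finger_force: 0.0
```

```bash
python3 -m inch '[[1,0,0,-0.01,0],[1,0,0,-0.03,0],[1,0,0,-0.06,0],[1,0,0,-0.1,0],[1,0,0,-0.14,0],[1,0,0,-0.18,0],[1,-0.04,0,-0.2,0],[1,-0.08,0,-0.2,0],[1,-0.08,0,-0.2,0],[1,-0.08,0,-0.2,0],[1,-0.08,0,-0.2,0]]'
python3 - <<'E'
from h import *
ims=[]
for n,X,w in (("wrist",[.5785,.19,.08],60),("side",[.5785,.19,.08],45),("side",[.5165,-.176,.05],40),("scene",[.5165,-.176,.05],40)):
    s,c,p,d=snap(n,n+"8.png"); u,v=proj(c,X).astype(int); v=max(v,w); ims.append(cv2.resize(p[v-w:v+w,u-w:u+w],(300,300),interpolation=cv2.INTER_CUBIC))
cv2.imwrite("pics/c8.png",cv2.convertScaleAbs(np.vstack([np.hstack(ims[:2]),np.hstack(ims[2:])]),alpha=1.9))
z=np.load("pics/side8.png.npz"); c={k:z[k] for k in("intrinsics","R","t")}; P=cloud(c,z["d"])
m=(np.hypot(P[...,0]-.5165,P[...,1]+.176)<.04)&(P[...,2]<.1)
print(P[m].round(3)[::6][:40], m.sum())
print(s["eef_pos"])
E
```

```text
t: 17.75
eef_pos: [0.5404, 0.1201, 0.277]
ee_rot: [0.857, 0.516, 0.001, 0.0]
wrist_force: [-0.2, 0.6, -0.5]
gripper_width: 0.0854
finger_force: 0.0
[[ 0.528 -0.196  0.1  ]
 [ 0.507 -0.167  0.031]
 [ 0.515 -0.213  0.008]
 [ 0.505 -0.18   0.023]
 [ 0.51  -0.167  0.023]
 [ 0.511 -0.203  0.007]
 [ 0.509 -0.172  0.018]
 [ 0.506 -0.2    0.007]
 [ 0.506 -0.167  0.018]
 [ 0.503 -0.196  0.006]
 [ 0.51  -0.169  0.012]
 [ 0.501 -0.188  0.007]
 [ 0.49  -0.202  0.005]
 [ 0.502 -0.179  0.007]
 [ 0.489 -0.191  0.007]
 [ 0.504 -0.172  0.006]
 [ 0.489 -0.18   0.008]
 [ 0.505 -0.161  0.007]
 [ 0.488 -0.173  0.009]
 [ 0.501 -0.156  0.008]
 [ 0.488 -0.168  0.008]
 [ 0.498 -0.151  0.008]
 [ 0.486 -0.165  0.007]
 [ 0.492 -0.147  0.009]
 [ 0.48  -0.161  0.008]] 148
[0.54053233 0.12091085 0.27608338]
```

View pics/c8.png

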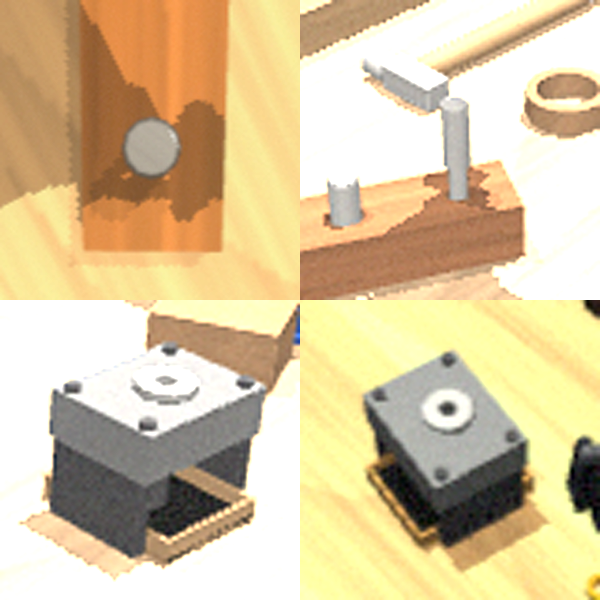

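The drift stands upright in its own hole. Depth readings show the pin in the tray, with surface points near (0.507, -0.17) from z = 0.012 to 0.031. Handing in.

```bash
python3 -c "
from plant import ctrl
print(ctrl.job_done())"
```

```text
the job is handed in; nothing more can be done
None
```

The job is handed in at about 18 s: the pin is out in the tray, the drift stands back in its own hole, and I saw no wrist force above about 11 N while pushing.

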